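# Shut and lock a service hatch with its quarter-turn latch

### The job

The service hatch in the top of the wooden-cheeked instrument stands open on its stiff hinge. Push it down shut with the fingertips, set a fingertip in the slot of its round quarter-turn latch and turn the latch clockwise (seen from above) to its stop, so that its cam pulls the hatch flush and locks it. Only push and turn: do not swing the hatch wide open, do not touch the glass tubes, and leave the loose things lying on and around the instrument where they are.

Things in the scene. Friction and masses are not known exactly. Their poses are not given: they have to be found in the camera images.
- latch_slot (a point): the latch's axis, level with the hatch's outer face. The latch is a bright metal rotor 70 mm across, cut right across its middle by one straight finger slot, in a black ring 90 mm across (inside 71 mm, top 3 mm above the hatch). y runs along the slot and turns with it, z out of the hatch. The axis is 108 mm from the hinge line, 52 mm from the free edge, half-way across the hatch
- slot_floor (a point): middle of the slot's black floor, on the latch's axis, 10 mm below the hatch's outer face; axes as latch_slot. The slot is 27 mm wide, runs 70 mm from side to side of the ring, and its floor lies 12 mm below the tops of the two bright half-moons that form its walls
- latch (a joint): turn of the latch, rad: 0 = unlocked (slot parallel to the hinge, white mark on its floor at the ring's red dot), grows clockwise from above to 1.571 = locked, at its stop (slot square to the hinge, mark at the green dot near the free edge). Starts at 0 to 0.3 and stays where left. Friction 0.04 N m; from about 0.9 the cam bites (to 0.2 N m); if the hatch is over 5 mm open it misses its keeper
- hatch (a joint): opening angle of the hatch, rad: 0 = flush in the instrument's top. It starts at 0.3 to 0.75; a stiff hinge (0.32 N m) holds it at any angle. Pushed shut and let go, it rests on a springy seal at about 0.02 (3 mm proud at the free edge), where the latch can draw it flush; forcing it flush by hand takes about 10 N at the free edge
- hatch_edge (a point): middle of the hatch's free edge (the edge on the side of the robot), in its outer face. The hatch is a dark blue-grey plate 160 mm from hinge to free edge, 170 mm wide and 4 mm thick. Axes: x from the free edge to the hinge line along the face, y along the hinge, z out of the face
- hatch_hinge (a point): middle of the hatch's hinge line, in the instrument's top face, on the side away from the robot. Axes turn with the hatch: y along the hinge, x pointing away from the hatch
- instrument: the instrument, fixed to the bench: grey aluminium body between two light wooden cheeks, 266 mm deep (x), 320 mm wide (y). Its origin is the centre of its underside; z up, -x its front (robot side). Its top face is 80 mm above the origin, the cheeks' tops 86 mm. The hatch fills x -108 to +52 mm, y -85 to +85 mm of the top
- tube_row (a point): five fragile glass display tubes, 22 mm across and 51 mm tall, 34 mm apart in a row along the instrument's y, on its top beyond the hatch. This point is the middle tube's centre, 25 mm above the top
- tubes: the same five tubes, as a fixed part of the instrument; the origin is the centre of the instrument's top face
- dish: steel dish of brass screws, 44 mm across, 13 mm tall, loose on the instrument's top to the left (+y) of the hatch; origin under its centre
- screwdriver: screwdriver with a yellow handle, 190 mm long, 26 mm thick, lying in front of the instrument; origin under its middle
- battery: black drill battery, 85 x 72 mm, 85 mm tall, loose on the mat; origin under its centre
- jig: pale wooden block with a row of holes, 50 x 150 mm, 34 mm tall, loose on the mat; origin under its centre
- oiler: small white bottle with a red cap, 42 mm across, 85 mm tall, loose on the mat; origin under its centre
- spool: grey spool of solder, standing, 64 mm across, 50 mm tall, loose on the mat; origin under its centre
- multimeter: yellow hand multimeter lying on its back, 165 x 80 mm, 38 mm thick, loose on the mat; origin under its centre
- partsbin: open red parts bin, 150 x 100 mm, 60 mm tall, loose on the mat; origin under its centre

How it is judged:
By the outcome, as a careful person would: the job done as asked, in the order asked, and still so for the second after the job is handed in, with the robot touching nothing.
It also fails if it takes over 48 s, if anything falls off the work surface, if the arm or the gripper's body presses on something with over 40 N, if the wrist force passes 120 N, or if a joint passes its speed limit or range.

### The arm

A 6-joint arm with a two-finger parallel gripper is mounted at the origin on the work surface. World frame = base frame: x ahead of the robot, y to its left, z up, the work surface at z = 0. Lengths are in m, angles in rad, forces in N, time in s.
With the tool pointing down it reaches from about 0.25 to 0.725 m from the base axis. Payload 4 kg.
Tool frame: the origin (TCP) lies between the finger pads; the fingertips stand 25 mm ahead of it and the grasp point (between the pads) lies 6 mm ahead of it; z points along the fingers, y is the line along which they close (so a half turn about z gives the same grasp; the last joint's range is limited). The gripper opens to 85 mm and grips with 20 to 120 N. Pads are 22 mm wide; open, the fingers measure 114 mm over their backs; the gripper's body (76 mm by 85 mm) begins 54 mm behind the grasp point. The pads swing forward as they close: fully open they stand 13 mm farther back than shut.
Start: joints at [1.25, 0.241, 0.005, 1.335, 0, 1.571], TCP at [0.158, 0.474, 0.256] pointing down, gripper open.
Joint ranges: [-2.72, 2.72], [-1.05, 1.87], [-1.09, 1.28], [-1.99, 2.15], [-1.42, 1.44], [-3.14, 3.14]. Speed limits (rad/s): [2.79, 2.79, 3.14, 3.14, 3.14, 3.14].

### API

Orientations are given as a unit quaternion [x, y, z, w].
In Python, from workcell import bot gives the robot as it stands. The module is installed in compiled form; this text tells all that it offers.
- The arm moves only by the shell command python3 -m pendant 'ROWS'. ROWS is JSON, one flat list of numbers, 7 for each row, row after row: the shift along the tool's x, y, z normalised to -1 to 1, where 1 is 0.5 m, then the turn, a rotation vector about the tool's x, y, z normalised to -1 to 1, where 1 is 180 degrees, then the opening, from 0 (shut) to 1 (fully open). In form: [tx, ty, tz, ax, ay, az, fingers, tx, ty, tz, ax, ay, az, fingers, ...]. A call has exactly 10 rows; each row is the pose to reach, as a shift and turn from the pose commanded when the call began, along the tool's axes at that moment, turning the shorter way round; what a row does not reach only later rows make up. A row lasts 1/12 s, in which the tool goes at most 41.7 mm and 7.16 degrees, less where a joint would pass 70% of its speed; a pose out of reach is approached as far as the arm can. A call with a number of a shift or a turn outside -1 to 1 is refused whole. A call with a gripper value outside its range is refused whole. The fingers move at their own pace and stop on an object; the grip force is fixed at half the most. Time passes only in rows, so rows that repeat a pose let the fingers close, or fill a call up. It gives the time, the measured TCP pose, the force, the opening and the grip force at its end, in the units of the state.
- bot.get_obs(): the state, without advancing time (a new reading comes with each control period).
- bot.camera(name): name is "scene" or "side" or "wrist"; returns a dict with "pixels" (420x560x3 uint8, red, green, blue), "mtx" (3x3 intrinsics, pixels), "cam_to_world" (4x4, takes a point from camera to world coordinates); the wrist camera has in their place "hand_eye" (4x4, takes a point from camera to tool coordinates, whose origin is the TCP and whose axes are the flange's). Camera axes: x right, y up, looking along -z (the intrinsics and any distortion apply to the point x, -y, -z); pixel columns grow to the right and rows downward; lengths in m; the calibration is good to about 2 mm. A picture is of the moment at which its call begins: read the wrist's pose just before it. There is no depth.
- bot.job_done(): hands the job in; it is judged then, once.
The state is a dict: "clock": time; "joint_pos": joint angles; "joint_vel": joint speeds; "tau": joint torques, N m; "eef_pos": TCP position; "tool_rot": TCP orientation; "ft_force": force on the tool from outside, world axes, zero at the start; "ft_torque": the same for the moment, N m; "grip_width": finger opening in m; "grasp_force": force on a finger pad.
Only numpy, scipy, OpenCV 4.12 (cv2) and the standard library are available. Lean on these libraries where they do the work, as an engineer would, in place of code of your own. Each camera call takes 0.05 s, during which the arm holds its last target. There are 200 camera calls.

## Working session

There is one attempt and no reset: what is moved stays moved. The work goes in short steps, Python scripts to look and compute and a shell command to move; the robot and the scene stay as the last step left them, time stands still between calls to the robot, and variables do not carry over. Pictures are saved under pics/ and viewed, at most 10 in all, crops included, and the job is handed in when it is done.

```bash
mkdir -p pics; python3 - <<'E'
from workcell import bot
import cv2,json,numpy as np
o=bot.get_obs();print(o)
for n in ("scene","side","wrist"):
    c=bot.camera(n);cv2.imwrite(f"pics/{n}0.png",c["pixels"][:,:,::-1])
    d={k:np.array(v).tolist() for k,v in c.items() if k!="pixels"};json.dump(d,open(f"{n}.json","w"));print(n,d)
E
```

```text
{'clock': 0.0, 'joint_pos': array([1.25001127e+00, 2.41419963e-01, 3.71945036e-03, 1.33520808e+00,
       1.48505027e-05, 1.57080772e+00]), 'joint_vel': array([-0.00057646, -0.00204969, -0.00092163, -0.00179918,  0.00094991,
        0.00013513]), 'tau': array([-1.56483829e-04, -3.72315109e+01,  2.52408725e+01,  1.70188030e-02,
        4.60628416e-05,  1.46455307e-05]), 'eef_pos': array([0.15746735, 0.47393993, 0.2554076 ]), 'tool_rot': array([ 1.59711250e-01,  9.87163209e-01, -1.04139124e-03, -1.75994302e-04]), 'ft_force': array([1.29620171, 0.79145942, 0.73791015]), 'ft_torque': array([-0.03300756, -0.03292336,  0.051399  ]), 'grasp_force': 0.0, 'grip_width': 0.08537202693563609}
scene {'mtx': [[397.54268415193087, 0.0, 280.38361638978307], [0.0, 397.54268415193087, 208.262104969902], [0.0, 0.0, 1.0]], 'cam_to_world': [[-0.3442279768610072, -0.800901024673387, 0.48996392583872633, 1.0307796015058752], [0.9388748290815633, -0.29107786430109517, 0.18381439614725165, 0.1939082559515795], [-0.004599485106337028, 0.523288854831662, 0.8521429569888638, 0.9221998353167378], [0.0, 0.0, 0.0,
[... 158 characters left out ...]
082335022234, 0.17067849637535404, -0.21755924713967922, 0.3368509679087327], [-0.27588493667319586, 0.5385272301882564, -0.7961632521427948, -0.8658930086459313], [-0.018726367981070274, 0.8251407596409313, 0.5646167283400526, 0.7230377791613738], [0.0, 0.0, 0.0, 1.0]]}
wrist {'mtx': [[374.6943435247744, 0.0, 282.87741845543576], [0.0, 374.6943435247744, 218.01869439227517], [0.0, 0.0, 1.0]], 'hand_eye': [[-0.0003453331649266634, 0.9551356819415334, 0.29616838086988106, 0.0769233568461723], [0.9999998114819159, 0.00017946892765067303, 0.0005872197522078794, 0.00044614783847884976], [0.0005077215167558191, 0.2961685278232408, -0.9551355638577574, -0.11653107530838908], [0.0, 0.0, 0.0, 1.0]]}
```

View pics/scene0.png

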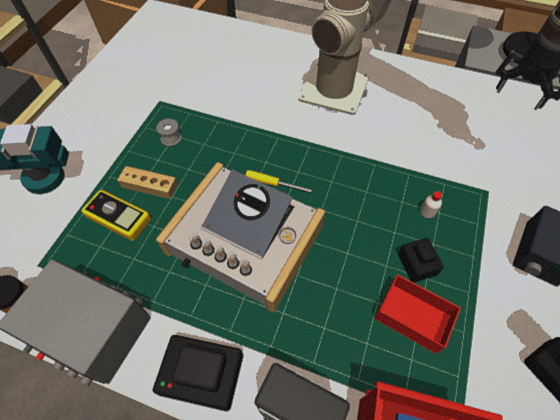

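View pics/side0.png

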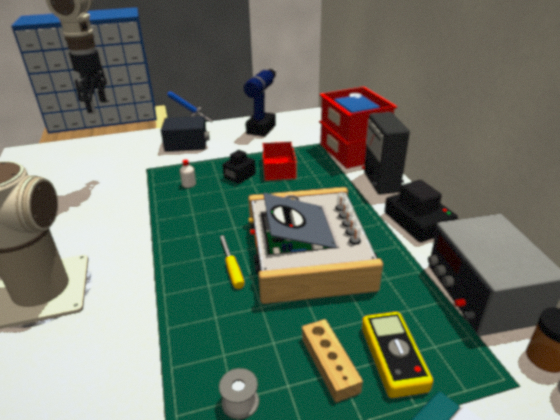

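The first two pictures show the instrument with its hatch open: around pixel (240,230) in scene and (315,245) in side. I'll enlarge both.

```bash
python3 - <<'E'
import cv2
a=cv2.imread("pics/scene0.png")[158:308,145:345];cv2.imwrite("pics/sc1.png",cv2.resize(a,None,fx=4,fy=4,interpolation=cv2.INTER_CUBIC))
a=cv2.imread("pics/side0.png")[175:310,210:395];cv2.imwrite("pics/sd1.png",cv2.resize(a,None,fx=4,fy=4,interpolation=cv2.INTER_CUBIC))
E
```

```text
(no output)
```

View pics/sc1.png

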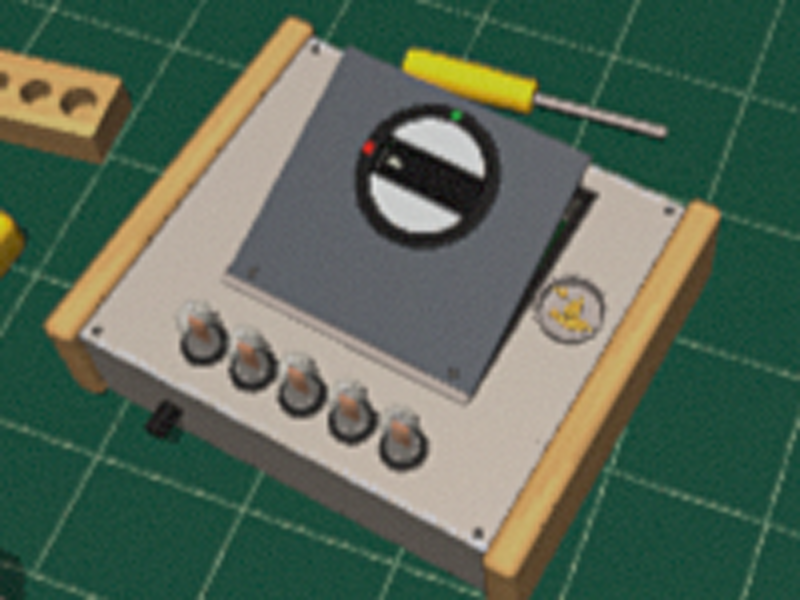

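View pics/sd1.png

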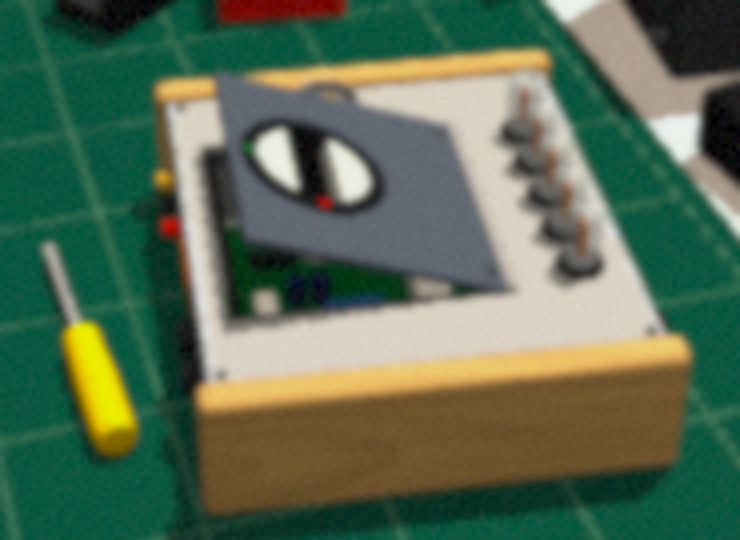

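Scene crop: hinge corners at (228,272) and (470,402), free corners at (348,47) and (590,157), latch at (428,176). The slot is near the red dot and turned slightly. Side crop: the same points at (505,290), (447,125), (245,243), (220,75) and (314,165). I'll fit the pose to these.

```bash
cat > h.py <<'E'
import numpy as np,json,cv2
from scipy.optimize import least_squares
def proj(P,K,T):
    q=(np.atleast_2d(P)-T[:3,3])@T[:3,:3]; q=q*[1,-1,-1]
    p=q@np.array(K).T; return p[:,:2]/p[:,2:]
def cam(n):
    d=json.load(open(n+".json"));return np.array(d["mtx"]),np.array(d["cam_to_world"])
def hatch(th,u,y,h=0): # u dist from hinge toward free edge, h out of face; instrument coords
    c,s=np.cos(th),np.sin(th);return [.052-u*c+h*s,y,.08+u*s+h*c]
def w(p,P):
    c,s=np.cos(p[2]),np.sin(p[2]);P=np.atleast_2d(P)
    return np.c_[p[0]+c*P[:,0]-s*P[:,1],p[1]+s*P[:,0]+c*P[:,1],P[:,2]]
E
python3 - <<'E'
from h import *
sc=np.array([(228,272),(470,402),(348,47),(590,157),(428,176),(290,17),(47,328),(720,212)])/4+[145-.4,158-.4]
sd=np.array([(505,290),(447,125),(245,243),(220,75),(314,165),(197,405),(692,355)])/4+[210-.4,175-.4]
def pts(th):
    return [hatch(th,0,-.085),hatch(th,0,.085),hatch(th,.16,-.085),hatch(th,.16,.085),hatch(th,.108,0,.003),[-.133,-.16,.086],[.133,-.16,.086],[-.133,.16,.086]]
def f(p):
    P=w(p,pts(p[3])); return np.r_[(proj(P,*cam("scene"))-sc).ravel(),(proj(P[:7],*cam("side"))-sd).ravel()]
r=least_squares(f,[.5,0,0,.5],loss="soft_l1");print(r.x);print(f(r.x).reshape(-1,2).round(1))
p=r.x; json.dump(p.tolist(),open("p.json","w"))
K,T=cam("scene")
# slot angle: crop end points of mark/slot -> ray to hatch plane
def back(px,th):
    d=T[:3,:3]@(np.array([(px[0]-K[0,2])/K[0,0],-(px[1]-K[1,2])/K[1,1],-1]));o=T[:3,3]
    A=w(p,[hatch(th,0,0),hatch(th,.1,0),hatch(th,0,.1)]);n=np.cross(A[1]-A[0],A[2]-A[0])
    X=o+d*((A[0]-o)@n)/(d@n); return (X-A[0])@(A[1]-A[0])*10,(X-A[0])@(A[2]-A[0])*10
for q in [(388,160),(474,195),(368,148),(457,115),(428,176)]: print(q,np.round(back(np.array(q)/4+[144.6,157.6],p[3]),4))
print("edge",w(p,hatch(p[3],.16,0)),"latch closed",w(p,hatch(.02,.108,0)),"edge closed",w(p,hatch(0.02,.16,0)))
E
```

```text
[ 0.62499791 -0.05694373 -0.14571752  0.3597143 ]
[[-0.5  2.3]
 [ 0.1  0.5]
 [ 0.   0.6]
 [ 0.6  0.5]
 [-0.2  0.5]
 [-0.2 -0.5]
 [-1.6  0.3]
 [ 1.3 -0.5]
 [ 1.1  0.8]
 [-0.2  0.4]
 [-0.6 -0.8]
 [-2.3 -0.6]
 [-0.7 -0.1]
 [-0.5  1.5]
 [ 0.   0.7]]
(388, 160) [ 0.1082 -0.0285]
(474, 195) [0.111  0.0299]
(368, 148) [ 0.1097 -0.0435]
(457, 115) [ 0.1507 -0.0025]
(428, 176) [ 0.1097 -0.0012]
edge [[ 0.52827438 -0.0427488   0.13632109]] latch closed [[ 0.56961277 -0.04881553  0.08215986]] edge closed [[ 0.51817416 -0.04126652  0.08319979]]
```

```bash
cat >> h.py <<'E'
from scipy.spatial.transform import Rotation as R
def plan(xi,yi,z,slot=0.,p=None,frame="inst"):
    """target TCP at instrument coords xi,yi, world z; tool y along instrument y turned clockwise by slot"""
    from workcell import bot
    p=json.load(open("p.json")) if p is None else p
    o=bot.get_obs();R0=R.from_quat(o["tool_rot"])
    P=w(p,[xi,yi,z])[0]
    a=p[2]+np.pi/2-slot; y=np.array([np.cos(a),np.sin(a),0]);zz=np.array([0,0,-1.]);x=np.cross(y,zz)
    Rt=R.from_matrix(np.c_[x,y,zz])
    print("target",P.round(4),"now",o["eef_pos"].round(4),"t",o["clock"],"F",o["ft_force"].round(1),"q",o["joint_pos"].round(2))
    print("row",(R0.inv().apply(P-o["eef_pos"])/.5).round(4),((R0.inv()*Rt).as_rotvec()/np.pi).round(4))
E
python3 -c "
from h import *
plan(-.080,0,.22)"
```

```text
target [ 0.5458 -0.0453  0.22  ] now [0.1575 0.4741 0.2556] t 0.15 F [-0.2  0.9  0. ] q [1.25 0.24 0.   1.34 0.   1.57]
row [-1.0646 -0.7408  0.0724] [-0.0005 -0.0001 -0.0557]
```

```bash
python3 -m pendant '[-0.55,-0.38,0,0,0,-0.028,1,-0.55,-0.38,0,0,0,-0.028,1,-0.55,-0.38,0,0,0,-0.028,1,-0.55,-0.38,0,0,0,-0.028,1,-0.55,-0.38,0,0,0,-0.028,1,-0.55,-0.38,0,0,0,-0.028,1,-0.55,-0.38,0,0,0,-0.028,1,-0.55,-0.38,0,0,0,-0.028,1,-0.55,-0.38,0,0,0,-0.028,1,-0.55,-0.38,0,0,0,-0.028,1]'; python3 -c "
from h import *
plan(-.080,0,.22)"
```

```text
clock: 0.98
eef_pos: [0.3597, 0.2054, 0.2561]
tool_rot: [0.119, 0.993, -0.0, -0.0]
ft_force: [0.6, -0.9, 0.8]
grip_width: 0.0851
grasp_force: 0.0
target [ 0.5458 -0.0453  0.22  ] now [0.3597 0.2054 0.2561] t 0.9833 F [ 0.6 -0.9  0.8] q [ 0.52  0.07 -0.2   1.3   0.    0.76]
row [-0.4804 -0.3991  0.072 ] [-0.0001 -0.0002 -0.0297]
```

```bash
python3 -m pendant '[-0.48,-0.4,0.072,0,0,-0.03,1,-0.48,-0.4,0.072,0,0,-0.03,1,-0.48,-0.4,0.072,0,0,-0.03,1,-0.48,-0.4,0.072,0,0,-0.03,1,-0.48,-0.4,0.072,0,0,-0.03,1,-0.48,-0.4,0.072,0,0,-0.03,1,-0.48,-0.4,0.072,0,0,-0.03,1,-0.48,-0.4,0.072,0,0,-0.03,1,-0.48,-0.4,0.072,0,0,-0.03,1,-0.48,-0.4,0.072,0,0,-0.03,1]'; python3 - <<'E'
from h import *
from workcell import bot
plan(-.080,0,.16)
c=bot.camera("wrist");cv2.imwrite("pics/w1.png",c["pixels"][:,:,::-1])
E
```

```text
clock: 1.82
eef_pos: [0.5462, -0.0416, 0.2192]
tool_rot: [0.069, 0.998, 0.0, -0.001]
ft_force: [-0.0, 1.0, 0.4]
grip_width: 0.0857
grasp_force: 0.0
target [ 0.5458 -0.0453  0.16  ] now [ 0.5462 -0.0416  0.2192] t 1.8167 F [-0.   1.   0.4] q [-0.08  0.35  0.06  1.28  0.    0.06]
row [-0.0007 -0.0075  0.1183] [ 0.0002 -0.0008  0.0023]
```

View pics/w1.png

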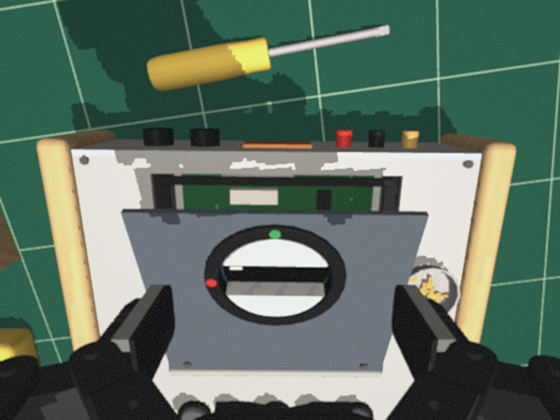

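The wrist view shows the fingers straddling the latch. Free-edge corners are at (123,210) and (428,213), hinge corners at (170,370) and (382,370), and the latch centre at (275,275). I'll check the fit against these.

```bash
cat >> h.py <<'E'
def wcam(o):
    d=json.load(open("wrist.json"));T=np.eye(4);T[:3,:3]=R.from_quat(o["tool_rot"]).as_matrix();T[:3,3]=o["eef_pos"]
    return np.array(d["mtx"]),T@np.array(d["hand_eye"])
E
python3 - <<'E'
from h import *
from workcell import bot
o=bot.get_obs();K,T=wcam(o);p0=np.array(json.load(open("p.json")))
px=np.array([(123,210),(428,213),(170,370),(382,370),(275,275),(39,141),(515,146)])
def pts(th): return [hatch(th,.16,-.085),hatch(th,.16,.085),hatch(th,0,-.085),hatch(th,0,.085),hatch(th,.108,0,.003),[-.133,-.16,.086],[-.133,.16,.086]]
f=lambda p:(proj(w(p,pts(p[3])),K,T)-px).ravel()
print(f(p0).reshape(-1,2).round(1));r=least_squares(f,p0,loss="soft_l1");print(p0,r.x,f(r.x).reshape(-1,2).round(1))
E
```

```text
[[-1.2  3.7]
 [-0.9  3.1]
 [ 1.7 -0.1]
 [-2.5  1.3]
 [-0.   7.9]
 [-6.4 -1.4]
 [ 4.2 -2.3]]
[ 0.62499791 -0.05694373 -0.14571752  0.3597143 ] [ 0.62520386 -0.0568881  -0.14653155  0.33820425] [[ 1.2  0.3]
 [-2.5 -0.1]
 [ 1.8  0. ]
 [-2.5  1.6]
 [ 0.2  5.4]
 [-6.1 -1.3]
 [ 4.4 -1.8]]
```

```bash
python3 -m pendant '[0,-0.007,0.04,0,0,0.002,1,0,-0.007,0.08,0,0,0.002,1,0,-0.007,0.12,0,0,0.002,1,0,-0.007,0.13,0,0,0.002,1,0,-0.007,0.14,0,0,0.002,1,0,-0.007,0.15,0,0,0.002,1,0,-0.007,0.16,0,0,0.002,1,0,-0.007,0.17,0,0,0.002,1,0,-0.007,0.18,0,0,0.002,1,0,-0.007,0.19,0,0,0.002,1]'; python3 -c "
from h import *
plan(-.080,0,.11)"
```

```text
clock: 2.7
eef_pos: [0.5459, -0.046, 0.1254]
tool_rot: [0.072, 0.997, 0.0, 0.0]
ft_force: [-0.9, -0.2, 1.0]
grip_width: 0.086
grasp_force: 0.3
target [ 0.5458 -0.0453  0.11  ] now [ 0.5459 -0.046   0.1254] t 2.7 F [-0.9 -0.2  1. ] q [-0.08  0.42 -0.09  1.06  0.    0.06]
row [0.0004 0.0013 0.0308] [0.     0.0003 0.0003]
```

```bash
python3 -m pendant '[0,0,0.008,0,0,0,1,0,0,0.016,0,0,0,1,0,0,0.024,0,0,0,1,0,0,0.03,0,0,0,1,0,0,0.034,0,0,0,1,0,0,0.037,0,0,0,1,0,0,0.040,0,0,0,1,0,0,0.043,0,0,0,1,0,0,0.043,0,0,0,1,0,0,0.043,0,0,0,1]'; python3 -c "
from h import *
plan(-.080,0,.095)"
```

```text
clock: 3.53
eef_pos: [0.5457, -0.046, 0.1038]
tool_rot: [0.072, 0.997, -0.0, 0.0]
ft_force: [-0.4, -0.3, 0.8]
grip_width: 0.0855
grasp_force: 0.0
target [ 0.5458 -0.0453  0.095 ] now [ 0.5457 -0.046   0.1038] t 3.5333 F [-0.4 -0.3  0.8] q [-0.08  0.45 -0.12  1.01 -0.    0.06]
row [-0.0001  0.0013  0.0176] [-0.      0.      0.0003]
```

```bash
python3 -m pendant '[0,0,0.003,0,0,0,1,0,0,0.006,0,0,0,1,0,0,0.009,0,0,0,1,0,0,0.012,0,0,0,1,0,0,0.014,0,0,0,1,0,0,0.016,0,0,0,1,0,0,0.018,0,0,0,1,0,0,0.018,0,0,0,1,0,0,0.018,0,0,0,1,0,0,0.018,0,0,0,1]'; python3 - <<'E'
from h import *
from workcell import bot
plan(-.080,0,.09)
c=bot.camera("scene");cv2.imwrite("pics/s2.png",cv2.resize(c["pixels"][140:310,130:345,::-1],None,fx=3,fy=3,interpolation=2))
E
```

```text
clock: 4.37
eef_pos: [0.5457, -0.046, 0.0955]
tool_rot: [0.072, 0.997, -0.0, 0.0]
ft_force: [-1.8, 0.3, 5.5]
grip_width: 0.0857
grasp_force: 2.8
target [ 0.5458 -0.0453  0.09  ] now [ 0.5457 -0.046   0.0955] t 4.3667 F [-1.8  0.3  5.5] q [-0.08  0.45 -0.13  0.99  0.    0.06]
row [-0.0001  0.0013  0.011 ] [0.     0.0002 0.0003]
```

View pics/s2.png

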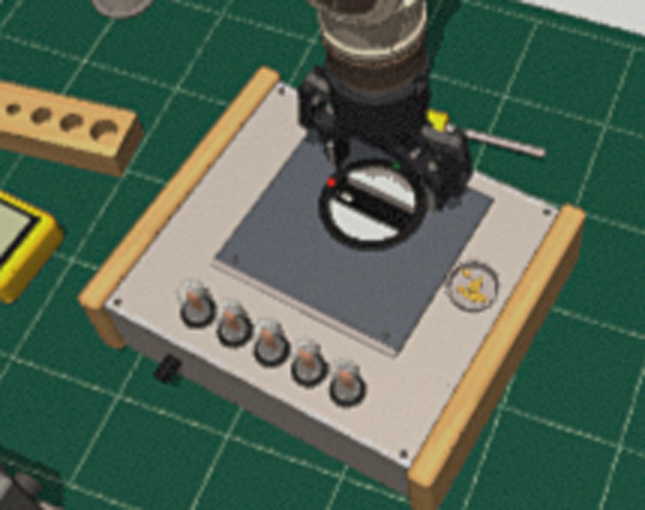

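The hatch is almost shut and on its seal (5.5 N). I'll press slightly more, then lift and look with the wrist camera above the latch.

```bash
python3 -m pendant '[0,0,0.002,0,0,0,1,0,0,0.004,0,0,0,1,0,0,0.004,0,0,0,1,0,0,-0.02,0,0,0,1,0,0,-0.06,0,0,0,1,0,0,-0.12,0,0,0,0.6,0,0,-0.18,0,0,0,0.27,-0.05,0,-0.18,0,0,0,0.27,-0.05,0,-0.18,0,0,0,0.27,-0.05,0,-0.18,0,0,0,0.27]'; python3 - <<'E'
from h import *
from workcell import bot
plan(-.056,0,.18)
c=bot.camera("wrist");cv2.imwrite("pics/w2.png",c["pixels"][:,:,::-1])
E
```

```text
clock: 5.25
eef_pos: [0.5711, -0.0497, 0.1847]
tool_rot: [0.072, 0.997, -0.0, 0.0]
ft_force: [-0.8, 0.5, -0.2]
grip_width: 0.0253
grasp_force: 0.0
target [ 0.5696 -0.0488  0.18  ] now [ 0.5711 -0.0497  0.1847] t 5.25 F [-0.8  0.5 -0.2] q [-0.09  0.42  0.07  1.22 -0.    0.06]
row [0.0032 0.0013 0.0093] [0.     0.0002 0.0002]
```

View pics/w2.png

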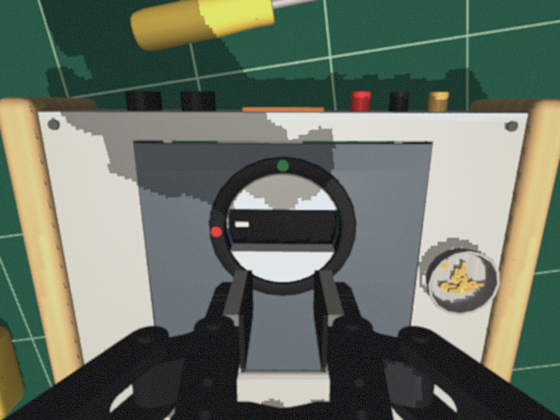

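The hatch is down. The latch ring spans columns 212–355 and rows 157–295, its slot is nearly parallel to the hinge, and the mark is at (242,224). I'll turn these into positions.

```bash
python3 - <<'E'
from h import *
from workcell import bot
o=bot.get_obs();K,T=wcam(o);p=json.load(open("p.json"))
def back(px,z):
    d=T[:3,:3]@np.array([(px[0]-K[0,2])/K[0,0],-(px[1]-K[1,2])/K[1,1],-1]);X=T[:3,3]+d*(z-T[2,3])/d[2]
    c,s=np.cos(p[2]),np.sin(p[2]);D=X-[p[0],p[1],0];return np.round([c*D[0]+s*D[1],-s*D[0]+c*D[1]],4)
for n,q,z in [("ringL",(212,226),.085),("ringR",(355,226),.085),("ringT",(284,157),.086),("ringB",(284,295),.085),("ringfit",(283.5,226),.085),
 ("up1",(235,210),.084),("up2",(332,209),.084),("lo1",(235,250),.084),("lo2",(334,249),.084),("mark",(242,224),.072),("fe1",(134,142),.083),("fe2",(432,142),.083),("hL",(157,372),.08),("hR",(412,372),.08),("red",(216,231),.085),("green",(283,166),.086)]: print(n,back(q,z))
E
```

```text
ringL [-0.0608 -0.0433]
ringR [-0.0609  0.0433]
ringT [-0.1026  0.0002]
ringB [-0.0141  0.0004]
ringfit [-0.0608 -0.    ]
up1 [-0.0706 -0.0292]
up2 [-0.0713  0.0291]
lo1 [-0.0448 -0.0301]
lo2 [-0.0455  0.0313]
mark [-0.0579 -0.0266]
fe1 [-0.1107 -0.0856]
fe2 [-0.1108  0.0848]
hL [ 0.0494 -0.0891]
hR [0.0492 0.0907]
red [-0.0576 -0.0411]
green [-0.0975 -0.0003]
```

```bash
python3 - <<'E'
from h import *
d=json.load(open("wrist.json"));K=np.array(d["mtx"]);T=np.array(d["hand_eye"])
for z in (.012,.02,.025): print(z,proj([[.011,-.0127,z],[.011,.0127,z],[-.011,.0127,z]],K,T).round(0).tolist())
a=cv2.imread("pics/w2.png")[140:310,190:370];cv2.imwrite("pics/w2c.png",cv2.resize(a,None,fx=3.3,fy=3.3,interpolation=2))
plan(-.0573,0,.13)
E
```

```text
0.012 [[248.0, 284.0], [315.0, 284.0], [314.0, 334.0]]
0.02 [[250.0, 274.0], [314.0, 274.0], [312.0, 322.0]]
0.025 [[251.0, 269.0], [313.0, 269.0], [312.0, 316.0]]
target [ 0.5683 -0.0486  0.13  ] now [ 0.5699 -0.0495  0.1839] t 5.3 F [-0.5 -0.5 -0.3] q [-0.09  0.42  0.07  1.22  0.    0.06]
row [0.0032 0.0014 0.1078] [-0.     -0.0006  0.0003]
```

View pics/w2c.png

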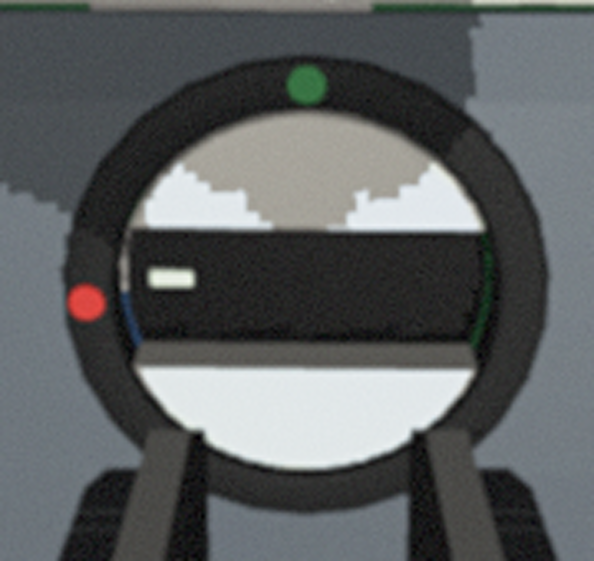

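```bash
python3 -m pendant '[0.0027,0.0014,0.05,0,-0.0006,0,0.27,0.0027,0.0014,0.1,0,-0.0006,0,0.27,0.0027,0.0014,0.13,0,-0.0006,0,0.27,0.0027,0.0014,0.145,0,-0.0006,0,0.27,0.0027,0.0014,0.15,0,-0.0006,0,0.27,0.0027,0.0014,0.155,0,-0.0006,0,0.27,0.0027,0.0014,0.159,0,-0.0006,0,0.27,0.0027,0.0014,0.163,0,-0.0006,0,0.27,0.0027,0.0014,0.163,0,-0.0006,0,0.27,0.0027,0.0014,0.163,0,-0.0006,0,0.27]'; python3 - <<'E'
from h import *
plan(-.0570,0,.098)
E
```

```text
clock: 6.13
eef_pos: [0.5692, -0.0487, 0.1037]
tool_rot: [0.072, 0.997, -0.0, 0.001]
ft_force: [0.4, -0.5, 0.0]
grip_width: 0.0229
grasp_force: 0.0
target [ 0.5686 -0.0487  0.098 ] now [ 0.5692 -0.0487  0.1037] t 6.1333 F [ 0.4 -0.5  0. ] q [-0.09  0.49 -0.05  1.03 -0.    0.06]
row [ 0.0013 -0.0001  0.0113] [0.     0.0007 0.0003]
```

```bash
python3 -m pendant '[0.001,0,0.002,0,0,0,0.27,0.001,0,0.004,0,0,0,0.27,0.001,0,0.006,0,0,0,0.27,0.001,0,0.008,0,0,0,0.27,0.001,0,0.01,0,0,0,0.27,0.001,0,0.012,0,0,0,0.27,0.001,0,0.012,0,0,0,0.27,0.001,0,0.012,0,0,0.02,0.27,0.001,0,0.012,0,0,0.04,0.27,0.001,0,0.012,0,0,0.06,0.27]'; python3 - <<'E'
from workcell import bot
o=bot.get_obs();print(o["ft_torque"].round(2))
E
```

```text
clock: 6.97
eef_pos: [0.5696, -0.0488, 0.0985]
tool_rot: [0.167, 0.986, -0.0, 0.002]
ft_force: [0.1, -0.3, 4.5]
grip_width: 0.0229
grasp_force: 2.4
[-0.15  0.04  0.04]
```

```bash
python3 -m pendant '[0,0,-0.002,0,0,0.02,0.27,0,0,-0.002,0,0,0.04,0.27,0,0,-0.002,0,0,0.06,0.27,0,0,-0.002,0,0,0.08,0.27,0,0,-0.002,0,0,0.1,0.27,0,0,-0.002,0,0,0.12,0.27,0,0,-0.002,0,0,0.14,0.27,0,0,-0.002,0,0,0.16,0.27,0,0,-0.002,0,0,0.18,0.27,0,0,-0.002,0,0,0.2,0.27]'; python3 - <<'E'
from h import *
from workcell import bot
o=bot.get_obs();print(o["ft_torque"].round(2));plan(-.0570,0,.098)
E
```

```text
clock: 7.8
eef_pos: [0.5702, -0.0494, 0.0996]
tool_rot: [0.464, 0.886, 0.0, 0.003]
ft_force: [1.2, -1.8, 3.2]
grip_width: 0.023
grasp_force: 2.5
[-0.37 -0.24  0.04]
target [ 0.5686 -0.0487  0.098 ] now [ 0.5702 -0.0494  0.0996] t 7.8 F [ 1.2 -1.8  3.2] q [-0.09  0.49 -0.06  1.02 -0.    0.88]
row [ 0.0031 -0.0019  0.0031] [ 0.0004  0.0019 -0.2608]
```

```bash
python3 -m pendant '[0.001,-0.001,0,0,0,0.02,0.27,0.002,-0.001,0,0,0,0.04,0.27,0.002,-0.001,0,0,0,0.06,0.27,0.002,-0.001,0,0,0,0.08,0.27,0.002,-0.001,0,0,0,0.1,0.27,0.002,-0.001,0,0,0,0.12,0.27,0.002,-0.001,0,0,0,0.14,0.27,0.002,-0.001,0,0,0,0.16,0.27,0.002,-0.001,0,0,0,0.18,0.27,0.002,-0.001,0,0,0,0.2,0.27]'; python3 - <<'E'
from h import *
from workcell import bot
o=bot.get_obs();print(o["ft_torque"].round(2));plan(-.0570,0,.098)
E
```

```text
clock: 8.63
eef_pos: [0.57, -0.0497, 0.099]
tool_rot: [0.715, 0.699, 0.001, 0.004]
ft_force: [4.2, -4.4, -3.9]
grip_width: 0.0231
grasp_force: 15.9
[-1.03 -1.11  0.61]
target [ 0.5686 -0.0487  0.098 ] now [ 0.57   -0.0497  0.099 ] t 8.6333 F [ 4.2 -4.4 -3.9] q [-0.09  0.49 -0.06  1.01 -0.    1.51]
row [ 0.0021 -0.0029  0.002 ] [ 0.0009  0.0026 -0.4605]
```

```bash
python3 -m pendant '[0,0,0,0,0,0.01,0.27,0,0,0,0,0,0.02,0.27,0,0,0,0,0,0.03,0.27,0,0,0,0,0,0.04,0.27,0,0,0,0,0,0.05,0.27,0,0,0,0,0,0.06,0.27,0,0,0,0,0,0.065,0.27,0,0,0,0,0,0.07,0.27,0,0,0,0,0,0.07,0.27,0,0,0,0,0,0.07,0.27]'; python3 - <<'E'
from h import *
from workcell import bot
o=bot.get_obs();print(o["ft_torque"].round(2));plan(-.0570,0,.098)
E
```

```text
clock: 9.47
eef_pos: [0.57, -0.0497, 0.0988]
tool_rot: [0.787, 0.618, 0.001, 0.004]
ft_force: [4.8, -3.5, -2.3]
grip_width: 0.0227
grasp_force: 7.5
[-1.03 -1.07  0.23]
target [ 0.5686 -0.0487  0.098 ] now [ 0.57   -0.0497  0.0988] t 9.4667 F [ 4.8 -3.5 -2.3] q [-0.09  0.49 -0.06  1.01 -0.    1.72]
row [ 0.0014 -0.0031  0.0015] [ 0.0012  0.0025 -0.5299]
```

```bash
python3 -m pendant '[0,0,0,0,0,0.005,0.27,0,0,0,0,0,0.01,0.27,0,0,0,0,0,0.015,0.27,0,0,0,0,0,0.02,0.27,0,0,0,0,0,0.025,0.27,0,0,0,0,0,0.03,0.27,0,0,0,0,0,0.035,0.27,0,0,0,0,0,0.04,0.27,0,0,0,0,0,0.04,0.27,0,0,0,0,0,0.04,0.27]'; python3 - <<'E'
from h import *
from workcell import bot
o=bot.get_obs();print(o["ft_torque"].round(2));plan(-.0570,0,.098)
E
```

```text
clock: 10.3
eef_pos: [0.57, -0.0497, 0.0988]
tool_rot: [0.823, 0.568, 0.002, 0.004]
ft_force: [4.4, -4.1, -2.0]
grip_width: 0.0229
grasp_force: 20.6
[-1.12 -1.04  0.78]
target [ 0.5686 -0.0487  0.098 ] now [ 0.57   -0.0497  0.0988] t 10.3 F [ 4.4 -4.1 -2. ] q [-0.09  0.49 -0.06  1.01 -0.    1.85]
row [ 0.001  -0.0033  0.0015] [ 0.0013  0.0026 -0.5693]
```

```bash
python3 -m pendant '[0,0,0,0,0,0.004,0.27,0,0,0,0,0,0.008,0.27,0,0,0,0,0,0.012,0.27,0,0,0,0,0,0.016,0.27,0,0,0,0,0,0.016,0.27,0,0,0,0,0,0.016,0.27,0,0,0,0,0,0.016,0.27,0,0,0,0,0,0.016,0.27,0,0,0,0,0,0.016,0.27,0,0,0,0,0,0.016,0.27]'; python3 - <<'E'
from h import *
from workcell import bot
o=bot.get_obs();print(o["ft_torque"].round(2));plan(-.0570,0,.098)
E
```

```text
clock: 11.13
eef_pos: [0.57, -0.0497, 0.0988]
tool_rot: [0.836, 0.548, 0.001, 0.004]
ft_force: [3.9, -4.5, -1.4]
grip_width: 0.0233
grasp_force: 41.1
[-1.28 -0.95  1.82]
target [ 0.5686 -0.0487  0.098 ] now [ 0.57   -0.0497  0.0988] t 11.1333 F [ 3.9 -4.5 -1.4] q [-0.08  0.49 -0.06  1.01 -0.    1.9 ]
row [ 0.0008 -0.0033  0.0015] [ 0.0012  0.0027 -0.5843]
```

The torque rose to 1.8 N m, so the latch is at its stop. I'll back off within the slack, lift out and look.

```bash
python3 -m pendant '[0,0,0,0,0,-0.02,0.27,0,0,0,0,0,-0.04,0.27,0,0,0,0,0,-0.06,0.27,0,0,0,0,0,-0.06,0.27,0,0,-0.01,0,0,-0.06,0.27,0,0,-0.03,0,0,-0.06,0.27,0,0,-0.1,0,0,-0.06,0.27,0,0,-0.18,0,0,-0.06,0.27,0,0,-0.25,0,0,-0.06,0.27,0,0,-0.25,0,0,-0.06,0.27]'; python3 - <<'E'
from h import *
from workcell import bot
o=bot.get_obs();print(o["ft_torque"].round(2));plan(-.0570,0,.098)
c=bot.camera("wrist");cv2.imwrite("pics/w3.png",c["pixels"][:,:,::-1])
E
```

```text
clock: 11.97
eef_pos: [0.5715, -0.0483, 0.2328]
tool_rot: [0.783, 0.622, 0.006, 0.006]
ft_force: [1.3, -0.3, 0.9]
grip_width: 0.0227
grasp_force: 0.0
[-0.01 -0.16  0.02]
target [ 0.5686 -0.0487  0.098 ] now [ 0.5715 -0.0483  0.2328] t 11.9667 F [ 1.3 -0.3  0.9] q [-0.08  0.38  0.14  1.31  0.    1.71]
row [-0.0027 -0.0101  0.2695] [ 0.0048  0.0039 -0.526 ]
```

View pics/w3.png

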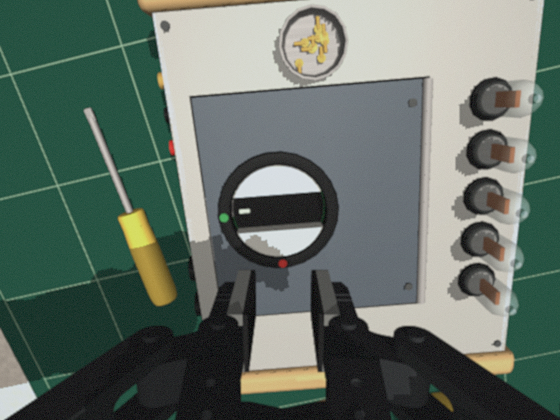

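The picture shows the mark (244,211) at the green dot (223,217), the slot parallel to the hatch's sides, the hatch flush, and the dish and tubes untouched. Handing in.

```bash
python3 -c "
from workcell import bot
print(bot.job_done())"
```

```text
the job is handed in; nothing more can be done
None
```

The hatch is pushed shut and flush, the latch is turned clockwise to its stop with its mark at the green dot, the gripper is clear, and the job was handed in at about 12 s; no verdict came back.

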